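# Swing the pan over the coal pot, one hole on the index plate

### The arm

A 6-joint arm with a two-finger parallel gripper is mounted at the origin on the work surface. World frame = base frame: x ahead of the robot, y to its left, z up, the work surface at z = 0. Lengths are in mm, angles in rad, forces in N, time in s.
With the tool pointing down it reaches from about 325 to 850 mm from the base axis. Payload 4.4 kg.
Tool frame: the origin (TCP) lies on the centre line of the jaws, within the pads' length; the fingertips stand 25 mm ahead of it and the grasp point (between the pads) lies 6 mm ahead of it; z points along the fingers, y is the direction in which the jaws open and shut (so a half turn about z gives the same grasp; the last joint's range is limited). The gripper opens to 94 mm and grips with 3 to 60 N. Pads are 16 mm wide; open, the fingers measure 119 mm over their backs; the gripper's body (75 mm by 177 mm) begins 78 mm behind the grasp point.
Start: joints at [1.183, 0.207, 1.542, -0, 1.393, -0.15], TCP at [134.901, 558.953, 206.547] pointing down, gripper open.
Joint ranges: [-2.73, 2.73], [-0.86, 2.22], [0.23, 2.46], [-1.11, 4.25], [0.08, 2.63], [-2.82, 2.82]. Speed limits (rad/s): [2.79, 2.79, 3.14, 3.14, 3.14, 3.14].

### API

Orientations are given as a unit quaternion [x, y, z, w].
In Python, from plant import ctrl gives the robot as it stands.
- The arm moves only by the tool step_arm, never from a script. Its argument "targets" is a list of rows, each a list of 7 numbers: the shift along the tool's x, y, z in m, then the turn, a rotation vector about the tool's x, y, z in rad, then the closure in counts, from 0 (fully open) to 255 (shut). In form: [[tx, ty, tz, ax, ay, az, hand], ...]. A call has 1 to 10 rows; each row shifts and turns the pose as measured when the row begins, along the tool's axes as they then stand; what a row does not reach is not made up. A row lasts 1/8 s, in which the tool goes at most 62.5 mm and 10.7 degrees, less where a joint would pass 70% of its speed; a pose out of reach is approached as far as the arm can. A call is refused whole if a number of a shift passes 0.0625 or a number of a turn 0.188, either way. A call with a gripper value outside its range is refused whole. The fingers move at their own pace and stop on an object; "squeeze" is the grip in N (left out, the last holds). Time passes only in rows, so rows that do not move let the fingers close. It gives the time, the measured TCP pose, the force and the opening at its end, in the units of the state.
- ctrl.get_obs(): the state, without advancing time (a new reading comes with each control period).
- ctrl.get_image(name): name is "scene" or "top"; returns a dict with "img" (420x560x3 uint8, red, green, blue), "z_map" (420x560 float32, mm along the optical axis (not along the pixel's ray), 0 where there is no reading), "intrinsics" (3x3 intrinsics, pixels), "D" ([k1, k2, p1, p2, k3] as OpenCV has them; the pictures are not rectified), "position" and "orientation" of the camera in the world. Camera axes: x right, y up, looking along -z (the intrinsics and any distortion apply to the point x, -y, -z); pixel columns grow to the right and rows downward; lengths in mm; the calibration is good to about 2 mm. A picture is of the moment at which its call begins.
- ctrl.sign_off(): hands the job in, once; it reports no verdict.
The state is a dict: "time": time; "joint_positions": joint angles; "joint_vel": joint speeds; "effort": joint torques, N m; "ee_pos": TCP position; "tcp_rot": TCP orientation; "force": force on the tool from outside, world axes, zero at the start; "ft_torque": the same for the moment, N m; "width": opening from 0.0 (shut) to 1.0 (fully open).
Only numpy, scipy, OpenCV 4.12 (cv2) and the standard library are available. Lean on these libraries where they do the work, as an engineer would, in place of code of your own. Each camera call takes 0.05 s, during which the arm holds its last target. There are 200 camera calls.

### The job

Bring the pan over the coal pot: hook a fingertip under the top of the pull ring, lift the spring pin out of its hole, swing the arm one hole towards the coal pot, and let the pin drop fully home in that next hole, then take the fingers out of the ring and clear of everything. The pan must stay seated on its rest; do not squeeze or force the ring, pick nothing up, and leave the other things on the ledge where they are.

Things in the scene. Friction and masses are not known exactly. Their poses are not given: they have to be found in the camera images.
- pivot (a point): Vertical axis of the swing arm's hinge, at the top of the hub, 202 mm above the ledge, on a dark steel stand (38 mm post on a 140 mm square foot). The stand is fixed but its place and yaw vary; the point's x axis points along the swing arm when joint swing_arm reads 0.
- ring_centre (a point): Centre of the steel pull ring on top of the index pin: a D-shaped loop, flat top bar, 62 mm wide and 60 mm high inside, 9 mm bar. 280 mm above the ledge with the pin home, 123 mm from the pivot axis; it moves with pin and arm. x points along the arm away from the pivot, y across the arm, z up. One finger or two closed ones go through it along the arm; raised, they take it up by its top bar.
- ring_top (a point): Middle of the ring's top bar, 34.5 mm from ring_centre. The ring stands across the arm, leaning 12 degrees from upright with its top towards the pivot. So it opens best from the pan side, to a finger slanting down and towards the pivot, 30 to 45 degrees off vertical. The space on its pivot side is free; the pan's rim is 97 mm from ring_centre, 242 mm above the ledge.
- index_pin (a joint): Height of the pin above home, m: 0 = home in a hole of the index plate, 0.030 = upper stop. The 10 mm round-ended pin, 130 mm from the pivot, reaches 12 mm into 13 mm holes and clears the plate from 0.012 up. A spring presses it down, 5 N at home, 8 N at 0.02; let go between holes it rides on the plate at about 0.012 and drops into the next hole as the arm is swung on over it.
- swing_arm (a joint): Angle of the swing arm, rad, positive anticlockwise from above. Starts near 0 in the middle hole; five holes at -0.72, -0.36, 0, 0.36, 0.72. When the pin is up the arm swings freely with light friction and stays where it is left; it is moved by the same finger in the ring.
- rest_centre (a point): Centre of the round pan rest (a 160 mm hoop with cross bars) on the end of the swing arm, at the top of the bars, 290 mm from the pivot, 200 mm above the ledge; its axes are those of the swing arm (x outwards, z up).
- pan_base (a point): Centre of the underside of the loose aluminium pan, 140 mm wide and 42 mm high, with a clipped steel handle 120 mm long; it sits inside the hoop of the rest and rides along with it. Its own z axis points up.
- pot_mouth (a point): Centre of the open mouth of the fixed coal pot, 165 mm above the ledge (pot 200 mm wide, dark steel, small swing door low on one side, coals in it). It stands to the left or to the right of the arm, under the pan's place one hole away; the upturned bowl stands on the other side.
- bowl: Loose upturned white plastic bowl, 144 mm wide, 58 mm high; bystander. Origin on the ledge under its centre.
- cup: Loose white ceramic cup, 76 mm wide, 85 mm high, beside the stand; bystander. Origin at its underside.
- block: Loose wooden block 100 x 60 x 45 mm beside the stand; bystander. Origin at its underside.
- tongs: Loose steel tongs, 250 mm long, lying flat at the right or left side; bystander. Origin at mid-length on the ledge.
- jar: Loose glass jar, 72 mm wide, 100 mm high, at one side; bystander. Origin at its underside.
- spoon: Loose wooden spoon, 240 mm, lying at one side; bystander. Origin at the ledge.
There are look-alikes about, which are no part of the job. What is shaped like the part that bears pot_mouth but blue or orange is not meant.

How it is judged (in metres and radians):
On the way:
1. the pin is lifted by the ring, the arm still at its first hole (value of joint index_pin above 0.01 m and value of joint swing_arm between -0.2 and 0.2 rad and contact force between the fingers and index_pin above 0.5 N), for 0.05 s.
At the end, for the whole second after the job is handed in: The pin is home (within 2.5 mm) in the hole one step (0.36 rad, within 0.03) towards the coal pot, so that the pan rest's centre is within 35 mm of the pot's, the arm at rest, and the pan still sits on its rest (within 20 mm of its centre, less than 12 mm up) (value of joint index_pin below 0.0025 m and (value of joint swing_arm between 0.33 and 0.39 rad or value of joint swing_arm between -0.39 and -0.33 rad) and horizontal distance between rest_centre and pot_mouth below 0.035 m and velocity of joint swing_arm between -0.05 and 0.05 rad/s and horizontal distance between pan_base and rest_centre below 0.02 m and z of pan_base in the frame of rest_centre between -0.01 and 0.012 m); the robot touches nothing.
It fails at once if a bystander is moved by more than 30 mm (distance of any of bowl, cup, block, tongs, jar, spoon from where it was at the start of the episode above 0.03 m).
It fails at once if the pan is lifted or pushed off its rest (not (horizontal distance between pan_base and rest_centre below 0.025 m and z of pan_base in the frame of rest_centre below 0.02 m)).
It fails at once if the ring or pin is gripped hard or forced with more than 40 N (contact force between the fingers and index_pin above 40 N).
It also fails if it takes over 54 s, if anything falls off the work surface, if the arm or the gripper's body presses on something with over 40 N, if the wrist force passes 120 N, or if a joint passes its speed limit or range.

## Working session

There is one attempt and no reset: what is moved stays moved. The work goes in short steps, Python scripts to look and compute and a tool call to move; the robot and the scene stay as the last step left them, time stands still between calls to the robot, and variables do not carry over. Pictures are saved under pics/ and viewed, about 8 in all and at most 12, crops included, and the job is handed in when it is done.

Besides the shell and the picture viewer there is one more tool, called in YAML: its name, and indented under it one key for each argument. step_arm: Moves the arm, as the interface text tells. Its arguments: {"type":"object","properties":{"targets":{"type":"array"},"squeeze":{"type":"number"}},"required":["targets"]}

```bash
mkdir -p pics; cat > h.py <<'E'
import numpy as np, cv2
from scipy.spatial.transform import Rotation as R
from plant import ctrl
def grab(n):
    d=ctrl.get_image(n); np.savez(f'pics/{n}.npz',**{k:np.array(v) for k,v in d.items()}); return d
def load(n): return dict(np.load(f'pics/{n}.npz'))
def Rm(d):
    o=np.array(d['orientation'],float)
    return R.from_quat(o).as_matrix() if o.size==4 else o.reshape(3,3)
def rays(d,uv):
    p=cv2.undistortPoints(np.array(uv,float).reshape(-1,1,2),np.array(d['intrinsics'],float),np.array(d['D'],float)).reshape(-1,2)
    return np.c_[p[:,0],-p[:,1],-np.ones(len(p))]@Rm(d).T
def onplane(d,uv,z):
    r=rays(d,uv); c=np.array(d['position']); return c+r*((z-c[2])/r[:,2])[:,None]
def cloud(d):
    h,w=d['z_map'].shape; v,u=np.mgrid[:h,:w]
    r=rays(d,np.stack([u,v],-1).reshape(-1,2)); return (np.array(d['position'])+r*d['z_map'].reshape(-1,1)).reshape(h,w,3)
E
python3 - <<'E'
from h import *
for n in('scene','top'):
    d=grab(n); cv2.imwrite(f'pics/{n}0.png',d['img'][...,::-1]); print(n,d['position'],d['orientation'],d['intrinsics'])
print(ctrl.get_obs())
E
```

```text
scene [ 1222.14061962 -1167.05289058  1291.58166671] [0.40781824 0.12572743 0.25533747 0.86757114] [[435.72621894   0.         278.71813154]
 [  0.         435.72621894 205.85131578]
 [  0.           0.           1.        ]]
top [ 294.75020538  -89.23802042 1499.76446302] [-0.06286967  0.03990449  0.71566414 -0.69446374] [[406.66264456   0.         283.45503687]
 [  0.         406.66264456 204.45709513]
 [  0.           0.           1.        ]]
{'time': 0.1, 'joint_positions': array([ 1.18353721e+00,  2.07340764e-01,  1.54281349e+00, -6.96136147e-06,
        1.39350819e+00, -1.50470072e-01]), 'joint_vel': array([-0.0006709 , -0.00116535, -0.00465363, -0.00100844, -0.00115955,
        0.00051411]), 'effort': array([-1.09527366e-03, -3.71864247e+01, -2.82294273e+01,  7.00608501e-02,
        3.10670596e-02, -3.92316724e-05]), 'ee_pos': array([134.60063953, 558.26753848, 205.50239889]), 'tcp_rot': array([ 1.18117446e-01,  9.92999093e-01, -9.98626790e-04, -2.71604639e-04]), 'force': array([-0.41546811,  0.52385153,  1.29192267]), 'ft_torque': array([0.04654723, 0.02481263, 0.03640545]), 'width': 0.9971132327728917}
```

View pics/scene0.png

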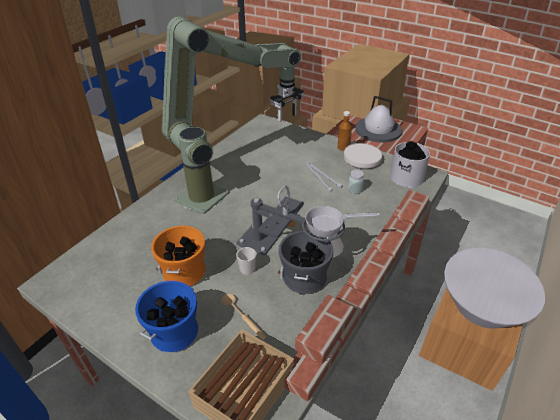

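View pics/top0.png

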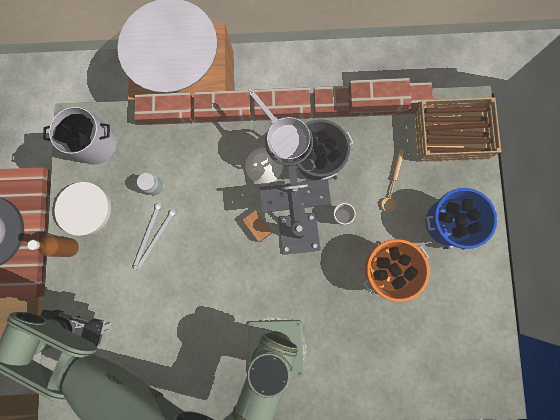

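The scene view shows the dark coal pot just beside the pan. The top view has the pan at about (289,140), pot at (323,148), i.e. towards −y, the ring at about (296,187) and the hub at about (298,228). The orange and blue pots are look-alikes. Next I measure these.

```bash
python3 - <<'E'
from h import *
d=load('top'); P=cloud(d); im=d['img']
print('R cam',Rm(d).round(3).tolist())
for n,uv,z in [('hub',(298,229),202),('pan',(289,140),242),('pot',(323,148),165),('ring',(296,187),310)]:
    print(n,onplane(d,[uv],z).round(0),P[uv[1],uv[0]].round(0))
def fit(mask):
    q=P[mask][:,:2]; A=np.c_[2*q,np.ones(len(q))]; s=np.linalg.lstsq(A,(q**2).sum(1),rcond=None)[0]; return s[:2].round(1),np.sqrt(s[2]+s[:2]@s[:2]).round(1),len(q)
Z=P[...,2]; X=P[...,0];Y=P[...,1]
v,u=np.mgrid[:420,:560]
m=(Z>236)&(Z<250)&(abs(u-289)<30)&(abs(v-140)<30); print('pan rim',fit(m))
m=(Z>160)&(Z<170)&(u>318)&(u<355)&(abs(v-148)<32); print('pot rim',fit(m))
m=(Z>255)&(Z<335)&(abs(u-296)<30)&(abs(v-187)<25); print('ring pts',m.sum())
for p in P[m][::max(1,m.sum()//30)]: print(p.round(0))
m=(Z>196)&(Z<208)&(abs(u-298)<15)&(abs(v-229)<15); print('hub',m.sum(),P[m].mean(0) if m.any() else 0)
sc=load('scene');Q=cloud(sc)
m=(Q[...,2]>255)&(Q[...,2]<335)&(Q[...,0]>300)&(Q[...,0]<650)&(abs(Q[...,1]+100)<160); print('scene ring',m.sum(),Q[m].mean(0) if m.any() else 0)
for p in Q[m][::max(1,m.sum()//30)]: print(p.round(0))
cv2.imwrite('pics/crop.png',np.hstack([cv2.resize(im[100:260,220:380,::-1],(480,480),interpolation=2),cv2.resize(sc['img'][170:290,230:350,::-1],(480,480),interpolation=2)])[:, :].copy())
c=cv2.imread('pics/crop.png'); cv2.imwrite('pics/crop.png',cv2.resize(c,(800,400)))
E
```

```text
R cam [[-0.028, 0.989, -0.145], [-0.999, -0.032, -0.03], [-0.035, 0.144, 0.989]]
hub [[405. -94. 202.]] [403. -94. 220.]
pan [[688. -74. 242.]] [699. -74. 205.]
pot [[ 679. -187.  165.]] [ 688. -190.  133.]
ring [[521. -92. 310.]] [520. -92. 314.]
pan rim (array([701.2, -66.6]), np.float64(69.4), 224)
pot rim (array([ 681.4, -177.8]), np.float64(94.7), 252)
ring pts 84
[ 540. -111.  257.]
[ 530. -116.  306.]
[ 530. -122.  304.]
[525. -95. 318.]
[ 525. -101.  319.]
[ 525. -107.  320.]
[ 525. -113.  316.]
[ 526. -119.  310.]
[ 527. -125.  302.]
[536. -61. 255.]
[523. -68. 317.]
[523. -74. 316.]
[523. -80. 316.]
[523. -86. 317.]
[522. -92. 318.]
[522. -98. 321.]
[ 522. -104.  318.]
[ 522. -109.  317.]
[ 522. -115.  314.]
[ 523. -122.  308.]
[524. -50. 302.]
[522. -56. 309.]
[521. -62. 316.]
[520. -68. 317.]
[520. -74. 316.]
[519. -80. 322.]
[519. -86. 320.]
[520. -92. 314.]
[519. -98. 317.]
[ 520. -103.  315.]
[ 519. -109.  317.]
[ 521. -115.  307.]
[519. -53. 310.]
[518. -59. 316.]
[518. -65. 312.]
[517. -71. 321.]
[517. -77. 317.]
[517. -83. 317.]
[518. -89. 310.]
[519. -49. 293.]
[517. -56. 307.]
[515. -62. 313.]
hub 59 [434.43914824 -93.76668273 200.74557303]
scene ring 102 [526.36773064 -88.88599772 291.57058595]
[515. -55. 313.]
[520. -63. 314.]
[519. -76. 318.]
[522. -59. 308.]
[519. -82. 317.]
[518. -61. 303.]
[519. -90. 318.]
[521. -58. 298.]
[517. -93. 314.]
[518. -52. 288.]
[ 521. -107.  320.]
[523. -54. 287.]
[ 520. -104.  313.]
[528. -55. 285.]
[ 524. -104.  311.]
[ 524. -117.  314.]
[528. -54. 275.]
[ 527. -115.  309.]
[530. -51. 269.]
[ 530. -120.  310.]
[534. -58. 270.]
[ 532. -123.  307.]
[532. -54. 262.]
[ 534. -126.  306.]
[ 525. -126.  297.]
[532. -61. 257.]
[534. -71. 259.]
[ 530. -121.  286.]
[ 532. -123.  284.]
[ 531. -122.  278.]
[ 531. -122.  273.]
[ 533. -118.  267.]
[ 531. -121.  263.]
[ 539. -114.  262.]
```

View pics/crop.png

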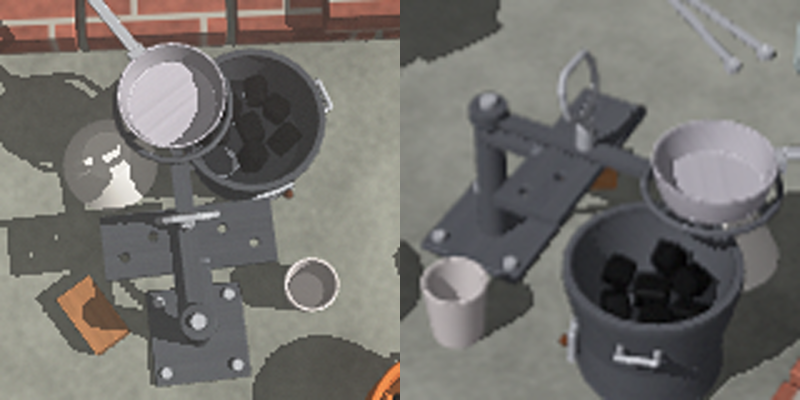

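Pivot is at about (406,−98) and ring top at about (520,−88,314), as the given sizes require. Pan is at (699,−67), and the rim fit radius of 69 agrees. Pot is at (681,−178), radius 95. The arm's yaw is about 0.1, so the swing must be −0.36. I start by raising the arm.

```bash
cat >> h.py <<'E'
from scipy.linalg import expm,logm
def target(yaw,t):
    a=np.array([np.cos(yaw),np.sin(yaw),0]); z=-np.sin(t)*a-np.cos(t)*np.array([0,0,1]); y=np.array([-a[1],a[0],0]); return np.c_[np.cross(y,z),y,z]
def plan(pos,yaw,t,straight=True):
    o=ctrl.get_obs(); R0=R.from_quat(o['tcp_rot']).as_matrix(); p=(np.array(pos)-o['ee_pos'])/1000
    rv=R.from_matrix(R0.T@target(yaw,t)).as_rotvec()
    print('pos',o['ee_pos'].round(1),'t',round(o['time'],2),'F',o['force'].round(2),'q',o['joint_positions'].round(2))
    print('shift first (tool m)',(R0.T@p).round(4),'turn',rv.round(3),'shift after turn',(target(yaw,t).T@p).round(4))
E
python3 -c "
from h import *
plan([600,-80,460],0.1,0)"
```

```text
pos [134.6 558.3 205.5] t 0.1 F [-0.42  0.52  1.29] q [ 1.18  0.21  1.54 -0.    1.39 -0.15]
shift first (tool m) [-0.6021 -0.5118 -0.2536] turn [-0.002 -0.001 -0.337] shift after turn [-0.3994 -0.6815 -0.2545]
```

step_arm:
  targets:
    - [0, 0, -0.06, 0, 0, 0, 255]
    - [0, 0, -0.06, 0, 0, 0, 255]
    - [0, 0, -0.06, 0, 0, 0, 255]
    - [0, 0, -0.06, 0, 0, 0, 255]
  squeeze: 5

```text
time: 0.6
ee_pos: [133.5, 555.4, 440.7]
tcp_rot: [0.118, 0.993, -0.012, -0.003]
force: [0.0, 1.1, -0.3]
width: 0.613
```

step_arm:
  targets:
    - [0, 0, 0, 0, 0, -0.168, 255]
    - [0, 0, 0, 0, 0, -0.168, 255]
    - [-0.031, -0.0525, 0, 0, 0, 0, 255]
    - [-0.031, -0.0525, 0, 0, 0, 0, 255]
    - [-0.031, -0.0525, 0, 0, 0, 0, 255]
    - [-0.031, -0.0525, 0, 0, 0, 0, 255]
    - [-0.031, -0.0525, 0, 0, 0, 0, 255]
    - [-0.031, -0.0525, 0, 0, 0, 0, 255]

```text
time: 1.6
ee_pos: [357.2, 259.7, 445.9]
tcp_rot: [-0.06, 0.998, -0.008, -0.004]
force: [2.0, -0.1, 0.4]
width: 0.006
```

step_arm:
  targets:
    - [-0.031, -0.0525, 0, 0, 0, 0, 255]
    - [-0.031, -0.0525, 0, 0, 0, 0, 255]
    - [-0.031, -0.0525, 0, 0, 0, 0, 255]
    - [-0.031, -0.0525, 0, 0, 0, 0, 255]
    - [-0.031, -0.0525, 0, 0, 0, 0, 255]
    - [-0.031, -0.0525, 0, 0, 0, 0, 255]

```text
time: 2.35
ee_pos: [582.9, -39.9, 445.9]
tcp_rot: [-0.06, 0.998, -0.007, -0.006]
force: [0.2, 0.3, 1.1]
width: 0.005
```

```bash
python3 -c "
from h import *
plan([600,-80,368],0.1,np.radians(42))"
```

```text
pos [582.9 -39.9 445.9] t 2.35 F [0.16 0.32 1.07] q [-0.21  0.17  1.11 -0.02  1.87 -1.9 ]
shift first (tool m) [-0.0131 -0.0409  0.0783] turn [-0.02   0.721  0.014] shift after turn [-0.0618 -0.0416  0.0492]
```

Tilt in place, with a small sideways shift.

step_arm:
  targets:
    - [0, -0.01, 0, -0.004, 0.18, 0, 255]
    - [0, -0.01, 0, -0.004, 0.18, 0, 255]
    - [0, -0.01, 0, -0.004, 0.18, 0, 255]
    - [0, -0.01, 0, -0.004, 0.18, 0, 255]
    - [0, 0, 0, 0, 0, 0, 255]

```text
time: 2.98
ee_pos: [589.8, -86.8, 436.7]
tcp_rot: [-0.049, 0.926, -0.017, -0.373]
force: [0.7, -0.4, -0.1]
width: 0.004
```

```bash
python3 -c "
from h import *
plan([600,-80,368],0.1,np.radians(42))"
```

```text
pos [589.8 -86.8 436.7] t 2.98 F [ 0.65 -0.36 -0.12] q [-0.18  0.78  0.45 -0.39  2.62 -2.13]
shift first (tool m) [-0.0555  0.0053  0.042 ] turn [ 0.001 -0.033  0.007] shift after turn [-0.054   0.0058  0.0438]
```

Joint 5 is near its limit here, so I ease the tilt a little. The ring pose lies nearer and lower, which relieves it.

step_arm:
  targets:
    - [-0.018, 0.002, 0.013, 0, -0.05, 0, 255]
    - [-0.018, 0.002, 0.013, 0, -0.05, 0, 255]
    - [-0.018, 0.002, 0.013, 0, 0, 0, 255]
    - [0, 0, 0, 0, 0, 0, 255]

```text
time: 3.48
ee_pos: [603.2, -77.0, 376.8]
tcp_rot: [-0.049, 0.946, -0.014, -0.32]
force: [-0.3, -0.3, -0.3]
width: 0.007
```

```bash
python3 - <<'E'
from h import *
plan([600,-80,368],0.1,np.radians(40))
for n in('scene','top'):
    d=grab(n)
    P=cloud(d)
    if n=='scene': c1=d['img'][150:270,220:340,::-1]
    else: c2=d['img'][100:220,230:350,::-1]
cv2.imwrite('pics/app1.png',np.hstack([cv2.resize(c,(400,400),interpolation=2) for c in (c1,c2)]))
E
```

```text
pos [603.2 -77.  376.8] t 3.48 F [-0.29 -0.28 -0.25] q [-0.18  0.71  0.63 -0.25  2.42 -1.99]
shift first (tool m) [-0.0026 -0.0027  0.0091] turn [0.002 0.047 0.004] shift after turn [-0.003  -0.0026  0.009 ]
```

View pics/app1.png

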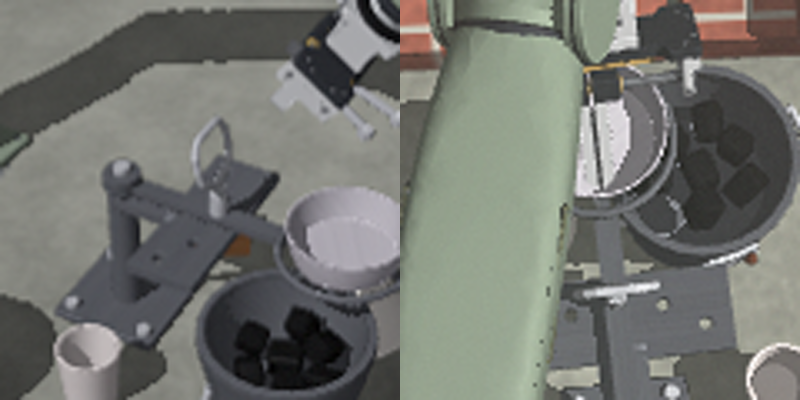

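The crops show the ring (scene crop ~(212,150)) and the gripper above the pan. It isn't clear which part is the fingertip, so I project the TCP and tip onto a larger crop.

```bash
python3 - <<'E'
from h import *
o=ctrl.get_obs(); Rt=R.from_quat(o['tcp_rot']).as_matrix(); p=o['ee_pos']
pts=np.array([p+Rt@[0,0,25],p,p-Rt@[0,0,72], [520,-88,314]])
outs=[]
for n,(u0,v0) in (('scene',(240,130)),('top',(250,60))):
    d=load(n); q=(pts-d['position'])@Rm(d); q=q*[1,-1,-1]
    uv=cv2.projectPoints(q,np.zeros(3),np.zeros(3),d['intrinsics'],d['D'])[0].reshape(-1,2); print(n,uv.round(0).tolist())
    c=cv2.resize(d['img'][v0:v0+130,u0:u0+100,::-1],(400,520),interpolation=cv2.INTER_CUBIC)
    for (u,v),col in zip(uv,((0,0,255),(0,255,0),(255,0,0),(0,255,255))): cv2.circle(c,(int((u-u0+.5)*4),int((v-v0+.5)*4)),4,col,1)
    outs.append(c)
cv2.imwrite('pics/app2.png',np.hstack(outs))
E
```

```text
scene [[299.0, 183.0], [303.0, 180.0], [315.0, 170.0], [281.0, 189.0]]
top [[291.0, 161.0], [290.0, 154.0], [287.0, 133.0], [295.0, 187.0]]
```

View pics/app2.png

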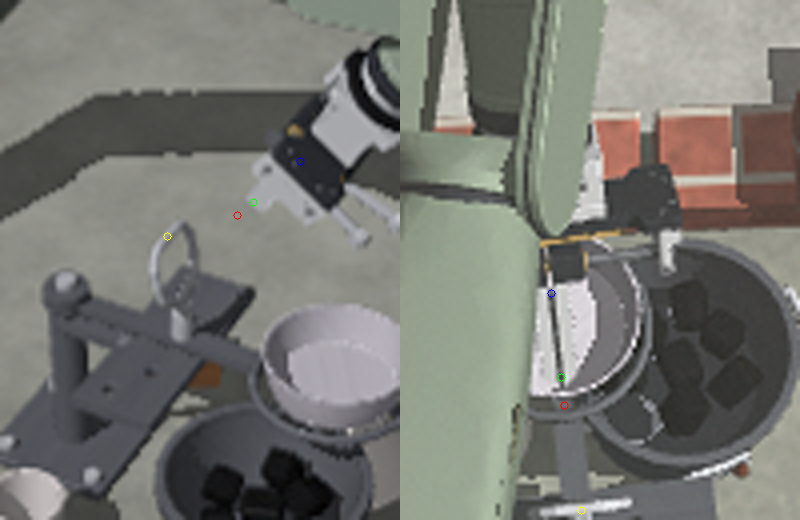

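```bash
python3 - <<'E'
from h import *
o=ctrl.get_obs(); Rt=R.from_quat(o['tcp_rot']).as_matrix(); p=o['ee_pos']
for n in('scene','top'):
    L=(cloud(load(n))-p)@Rt; m=(abs(L[...,0])<30)&(abs(L[...,1])<60)&(L[...,2]>-80)&(L[...,2]<50)
    q=L[m]; print(n,len(q))
    for a in range(-80,50,10):
        s=q[(q[:,2]>=a)&(q[:,2]<a+10)]
        if len(s): print(a,len(s),'x',s[:,0].min().round(),s[:,0].max().round(),'y',s[:,1].min().round(),s[:,1].max().round())
E
```

```text
scene 40
-40 8 x -8.0 10.0 y -14.0 -9.0
-30 9 x -8.0 9.0 y -14.0 -7.0
-20 15 x -9.0 10.0 y -15.0 9.0
-10 8 x -7.0 10.0 y -14.0 8.0
top 204
-80 19 x 8.0 13.0 y -12.0 10.0
-70 33 x -4.0 11.0 y -11.0 11.0
-60 30 x -2.0 12.0 y -10.0 13.0
-50 24 x 6.0 12.0 y -12.0 13.0
-40 29 x 6.0 12.0 y -11.0 12.0
-30 25 x 4.0 12.0 y -10.0 13.0
-20 24 x -9.0 13.0 y -10.0 13.0
-10 20 x 5.0 12.0 y -8.0 11.0
```

The visible fingertip lies about 10–25 mm short of nominal, judging by depth and the seam. There is free space behind the ring, so I will insert deeper. I move onto the entry axis first and look again.

```bash
python3 -c "
from h import *
plan([565,-83.5,332],0.1,np.radians(40))"
```

```text
pos [603.7 -77.3 379.4] t 3.58 F [ 0.22 -0.5  -0.08] q [-0.18  0.71  0.62 -0.25  2.42 -1.99]
shift first (tool m) [ 0.0027 -0.0023  0.0614] turn [0.001 0.051 0.003] shift after turn [-0.0005 -0.0023  0.0615]
```

step_arm:
  targets:
    - [0, -0.001, 0.02, 0, 0.025, 0, 255]
    - [0, -0.001, 0.02, 0, 0.025, 0, 255]
    - [0, 0, 0.02, 0, 0, 0, 255]
    - [0, 0, 0, 0, 0, 0, 255]

```text
time: 4.08
ee_pos: [567.1, -83.5, 337.1]
tcp_rot: [-0.047, 0.94, -0.018, -0.337]
force: [-0.3, -0.1, 0.1]
width: -0.0
```

```bash
python3 - <<'E'
from h import *
for n in('scene','top'): grab(n)
plan([526.5,-87.4,286],0.1,np.radians(40))
o=ctrl.get_obs(); Rt=R.from_quat(o['tcp_rot']).as_matrix(); p=o['ee_pos']
pts=np.array([p+Rt@[0,0,25],p,p-Rt@[0,0,40], [520,-88,314]])
outs=[]
for n,(u0,v0) in (('scene',(255,165)),('top',(265,145))):
    d=load(n); q=((pts-d['position'])@Rm(d))*[1,-1,-1]
    uv=cv2.projectPoints(q,np.zeros(3),np.zeros(3),d['intrinsics'],d['D'])[0].reshape(-1,2)
    c=cv2.resize(d['img'][v0:v0+60,u0:u0+50,::-1],(400,480),interpolation=cv2.INTER_CUBIC)
    for (u,v),col in zip(uv,((0,0,255),(0,255,0),(255,0,0),(0,255,255))): cv2.circle(c,(int((u-u0+.5)*8),int((v-v0+.5)*8)),4,col,1)
    outs.append(c)
    L=(cloud(d)-p)@Rt; m=(abs(L[...,0])<14)&(abs(L[...,1])<16)&(L[...,2]>-30)&(L[...,2]<60)
    print(n,np.histogram(L[m][:,2],bins=np.arange(-30,61,10))[0], L[m&(L[...,2]<25)].mean(0).round(1))
cv2.imwrite('pics/app3.png',np.hstack(outs))
E
```

```text
pos [568.2 -83.6 338.2] t 4.17 F [-0.1  -0.55  0.34] q [-0.19  0.65  0.83 -0.25  2.32 -1.97]
shift first (tool m) [-0.0007  0.0005  0.0669] turn [-0.002  0.013 -0.   ] shift after turn [-0.0015  0.0003  0.0669]
scene [12  9  7  1  0  0  0  0  0] [  3.1  -8.6 -16.8]
top [24 24 16  1  0  0  0  0  0] [  8.9   0.2 -16.2]
```

View pics/app3.png

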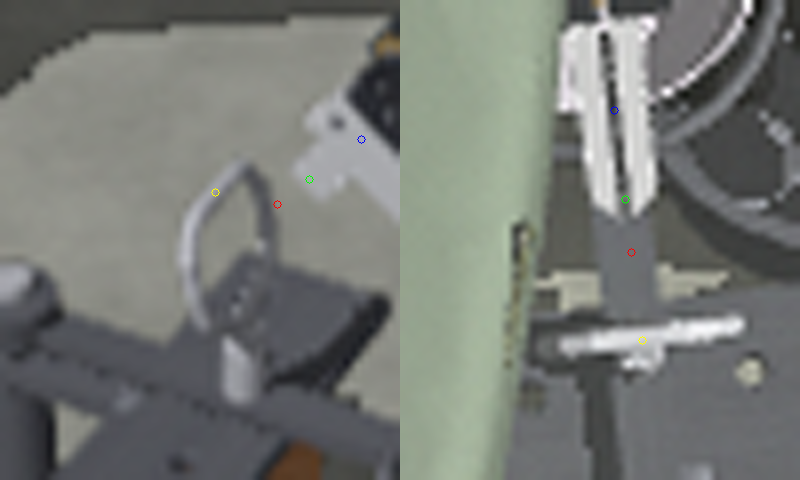

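The fingertips really end at about +5 mm in the tool frame, at green in both views. They lie on the ring's axis, and the ring top is confirmed at the yellow mark. I insert about 85 mm along the tool axis.

step_arm:
  targets:
    - [0, -0.001, 0.015, 0, 0.013, 0, 255]
    - [0, -0.001, 0.015, 0, 0, 0, 255]
    - [0, 0, 0.015, 0, 0, 0, 255]
    - [0, 0, 0.015, 0, 0, 0, 255]
    - [0, 0, 0, 0, 0, 0, 255]

```text
time: 4.8
ee_pos: [534.8, -90.3, 297.3]
tcp_rot: [-0.047, 0.941, -0.02, -0.335]
force: [-0.0, 0.0, 0.1]
width: 0.007
```

```bash
python3 -c "
from h import *
plan([513.5,-90.5,270.5],0.1,np.radians(40))"
```

```text
pos [534.8 -90.3 297.3] t 4.8 F [-0.01  0.03  0.07] q [-0.2   0.58  1.01 -0.24  2.2  -1.95]
shift first (tool m) [-0.0005  0.0022  0.0341] turn [-0.007  0.014 -0.003] shift after turn [-0.001   0.0019  0.0342]
```

step_arm:
  targets:
    - [0, 0.001, 0.012, 0, 0.014, 0, 255]
    - [0, 0.001, 0.012, 0, 0, 0, 255]
    - [0, 0, 0.012, 0, 0, 0, 255]
    - [0, 0, 0, 0, 0, 0, 255]

```text
time: 5.3
ee_pos: [511.9, -91.0, 269.2]
tcp_rot: [-0.047, 0.939, -0.021, -0.34]
force: [-0.1, -0.6, 0.1]
width: 0.007
```

```bash
python3 - <<'E'
from h import *
grab('scene'); d=load('scene'); plan([513.5,-90.5,270.5],0.1,np.radians(40))
cv2.imwrite('pics/in.png',cv2.resize(d['img'][160:240,245:345,::-1],(800,640),interpolation=cv2.INTER_CUBIC)[:600])
E
```

```text
pos [512.3 -91.  269.7] t 5.35 F [-0.04 -0.54  0.01] q [-0.21  0.55  1.11 -0.24  2.14 -1.94]
shift first (tool m) [-0.0004  0.0004 -0.0014] turn [-0.008  0.003 -0.004] shift after turn [-0.0004  0.0004 -0.0014]
```

View pics/in.png

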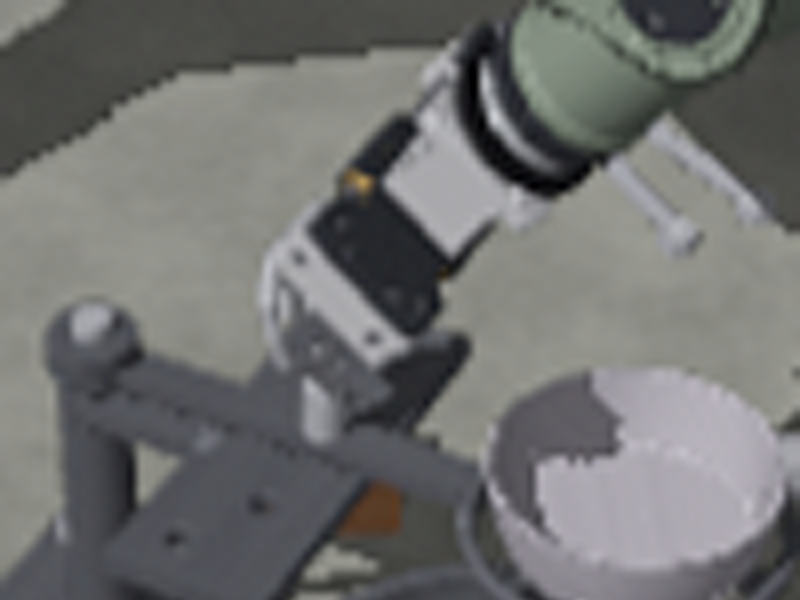

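The fingers pass through the ring behind its near side, with nothing touching. Now I lift straight up, in tool axes 0.64 x and −0.77 z.

step_arm:
  targets:
    - [0.0032, 0, -0.0038, 0, 0, 0, 255]
    - [0.0032, 0, -0.0038, 0, 0, 0, 255]
    - [0, 0, 0, 0, 0, 0, 255]

```text
time: 5.72
ee_pos: [513.0, -91.1, 281.4]
tcp_rot: [-0.047, 0.939, -0.022, -0.339]
force: [0.3, 0.6, -0.3]
width: 0.005
```

step_arm:
  targets:
    - [0.0032, 0, -0.0038, 0, 0, 0, 255]
    - [0, 0, 0, 0, 0, 0, 255]

```text
time: 5.98
ee_pos: [514.3, -91.0, 284.0]
tcp_rot: [-0.047, 0.94, -0.021, -0.337]
force: [1.8, -0.4, -5.9]
width: 0.006
```

step_arm:
  targets:
    - [0.0032, 0, -0.0038, 0, 0, 0, 255]
    - [0, 0, 0, 0, 0, 0, 255]

```text
time: 6.22
ee_pos: [514.5, -90.9, 287.2]
tcp_rot: [-0.048, 0.94, -0.021, -0.337]
force: [1.8, -0.4, -7.1]
width: 0.006
```

The ring has been taken up (5.9 N at z≈284). I keep lifting.

step_arm:
  targets:
    - [0.0032, 0, -0.0038, 0, 0, 0, 255]
    - [0.0032, 0, -0.0038, 0, 0, 0, 255]
    - [0, 0, 0, 0, 0, 0, 255]

```text
time: 6.6
ee_pos: [514.7, -90.9, 296.5]
tcp_rot: [-0.048, 0.94, -0.021, -0.337]
force: [1.0, 0.5, -8.2]
width: 0.005
```

step_arm:
  targets:
    - [0.0032, 0, -0.0038, 0, 0, 0, 255]
    - [0.0032, 0, -0.0038, 0, 0, 0, 255]
    - [0, 0, 0, 0, 0, 0, 255]

```text
time: 6.98
ee_pos: [514.9, -90.9, 306.2]
tcp_rot: [-0.048, 0.94, -0.021, -0.337]
force: [2.9, -0.3, -9.9]
width: 0.006
```

```bash
python3 - <<'E'
from h import *
plan([514,-90.5,303],0.1,np.radians(40))
for n in ('top','scene'):
    P=cloud(grab(n)); m=(P[...,2]>300)&(P[...,2]<345)&(abs(P[...,0]-520)<12)&(abs(P[...,1]+90)<45); print(n,m.sum(),np.percentile(P[m],[5,50,95],axis=0).round(0).tolist())
E
```

```text
pos [514.9 -90.9 306.2] t 6.97 F [ 2.88 -0.27 -9.92] q [-0.21  0.53  1.06 -0.25  2.2  -1.96]
shift first (tool m) [-0.0014  0.0005  0.003 ] turn [-0.008  0.01  -0.   ] shift after turn [-0.0015  0.0004  0.003 ]
top 121 [[511.0, -118.0, 317.0], [521.0, -91.0, 336.0], [530.0, -65.0, 342.0]]
scene 48 [[519.0, -125.0, 306.0], [526.0, -114.0, 324.0], [531.0, -98.0, 338.0]]
```

The pin is about 20 mm up: the ring top rose from 318 to about 337 and the force fits the spring. Now I swing towards −y, following the arc.

step_arm:
  targets:
    - [0, -0.005, 0, -0.023, 0, 0.027, 255]
    - [0, -0.005, 0, -0.023, 0, 0.027, 255]
    - [0, -0.005, 0, -0.023, 0, 0.027, 255]
    - [0, -0.005, 0, -0.023, 0, 0.027, 255]
    - [0, -0.005, 0, -0.023, 0, 0.027, 255]
    - [0, 0, 0, 0, 0, 0, 255]

```text
time: 7.82
ee_pos: [515.6, -117.7, 305.2]
tcp_rot: [0.04, 0.941, 0.013, -0.337]
force: [3.3, -2.9, -9.9]
width: 0.002
```

```bash
cat >> h.py <<'E'
def state():
    d=grab('top'); P=cloud(d); Z=P[...,2]
    o=ctrl.get_obs(); print('pos',o['ee_pos'].round(1),'F',o['force'].round(1),'yaw',R.from_quat(o['tcp_rot']).as_euler('ZYX').round(3),'q',o['joint_positions'].round(2))
    m=(Z>236)&(Z<250)&(np.hypot(P[...,0]-406,P[...,1]+98)>200)&(P[...,1]<20)&(P[...,1]>-270)&(P[...,0]<790)
    q=P[m][:,:2]
    if len(q)>20:
        A=np.c_[2*q,np.ones(len(q))]; s=np.linalg.lstsq(A,(q**2).sum(1),rcond=None)[0]; print('pan',s[:2].round(1),np.sqrt(s[2]+s[:2]@s[:2]).round(1),len(q),'angle',np.arctan2(s[1]+98,s[0]-406).round(3))
    P=cloud(grab('scene'));d=P-np.array([406,-98,0]); m=(P[...,2]>270)&(P[...,2]<350)&(np.hypot(d[...,0],d[...,1])<128)&(np.hypot(d[...,0],d[...,1])>100)
    print('ring/finger z',np.percentile(P[m][:,2],[50,95]).round(),m.sum())
E
python3 -c "
from h import *
state()"
```

```text
pos [ 515.6 -117.2  305.3] F [  3.6  -2.6 -10.5] yaw [ 3.056 -0.688 -3.138] q [-0.3   0.56  1.03 -0.17  2.23 -1.84]
pan [417.6  27.2] 364.2 80 angle 1.478
ring/finger z [318. 333.] 25
```

```bash
python3 - <<'E'
from h import *
d=load('scene');t=load('top')
cv2.imwrite('pics/sw1.png',np.hstack([cv2.resize(d['img'][165:265,245:345,::-1],(400,400),interpolation=2),cv2.resize(t['img'][110:210,250:350,::-1],(400,400),interpolation=2)]))
E
```

```text
(no output)
```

View pics/sw1.png

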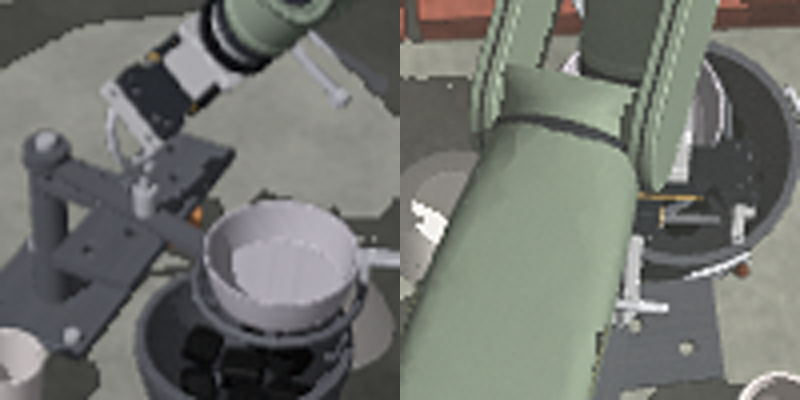

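The pin is up and the arm and pan are following the finger: in the scene crop the pan at (283,265) has moved towards the pot. I measure the arm angle from the scene view's pan rim.

```bash
cat >> h.py <<'E'
def pan(new=True):
    d=grab('scene') if new else load('scene'); P=cloud(d); m=(P[...,2]>236)&(P[...,2]<247)&(d['img'].min(-1)>110)&(P[...,0]<780)&(np.hypot(P[...,0]-406,P[...,1]+98)>205)&(np.hypot(P[...,0]-406,P[...,1]+98)<380)&(P[...,1]<40)
    q=P[m][:,:2]; c=np.median(q,0)
    for k in range(6):
        s=q[abs(np.hypot(*(q-c).T)-69)<(40 if k<2 else 8)]; A=np.c_[2*s,np.ones(len(s))]; b=np.linalg.lstsq(A,(s**2).sum(1),rcond=None)[0]; c=b[:2]
    rad=np.sqrt(b[2]+c@c); print('pan',c.round(1),'rad',rad.round(1),len(s),'angle',np.arctan2(c[1]+98,c[0]-406).round(3),'dist',np.hypot(c[0]-406,c[1]+98).round(0))
E
python3 -c "
from h import *
pan(False)"
```

```text
pan [ 694.3 -137.2] rad 68.1 164 angle -0.135 dist 291.0
```

The arm has swung about −0.24 with no slip, and the pan still seated (distance 291, as it should be). I go a little further, then lower so the pin rides on the plate before the hole.

step_arm:
  targets:
    - [0, -0.0045, 0, -0.023, 0, 0.027, 255]
    - [0, -0.0045, 0, -0.023, 0, 0.027, 255]
    - [0, 0, 0, 0, 0, 0, 255]
    - [-0.0025, 0, 0.0031, 0, 0, 0, 255]
    - [-0.0025, 0, 0.0031, 0, 0, 0, 255]
    - [0, 0, 0, 0, 0, 0, 255]

```text
time: 8.68
ee_pos: [514.4, -124.4, 299.3]
tcp_rot: [0.073, 0.938, 0.026, -0.337]
force: [3.1, -2.0, -7.8]
width: 0.004
```

```bash
python3 -c "
from h import *
pan(); o=ctrl.get_obs(); print(o['ee_pos'],o['force'])"
```

```text
pan [ 691.8 -152.6] rad 68.0 167 angle -0.189 dist 291.0
[ 514.42765414 -124.37798489  299.23593888] [ 1.90483069 -1.35824014 -6.84556978]
```

step_arm:
  targets:
    - [0, -0.0025, 0, -0.014, 0, 0.017, 255]
    - [0, -0.0025, 0, -0.014, 0, 0.017, 255]
    - [0, 0, 0, 0, 0, 0, 255]
    - [-0.0025, 0, 0.0031, 0, 0, 0, 255]
    - [0, 0, 0, 0, 0, 0, 255]

```text
time: 9.35
ee_pos: [512.2, -128.9, 297.4]
tcp_rot: [0.095, 0.936, 0.035, -0.337]
force: [0.7, -0.5, -4.3]
width: 0.005
```

```bash
python3 -c "
from h import *
pan(); o=ctrl.get_obs(); print(o['ee_pos'],o['force'])"
```

```text
pan [ 689.6 -163.3] rad 68.1 181 angle -0.226 dist 291.0
[ 512.40080208 -128.88247619  297.53171842] [ 0.26128982 -0.29226251 -1.22913829]
```

The vertical force has fallen away, so the pin now rides on the plate at −0.33 relative, just short of the hole. I lower slightly and push the ring's side on gently.

step_arm:
  targets:
    - [-0.0032, 0, 0.0038, 0, 0, 0, 255]
    - [-0.002, 0, 0.0025, 0, 0, 0, 255]
    - [0, -0.004, 0, 0, 0, 0, 255]
    - [0, -0.004, 0, 0, 0, 0, 255]
    - [0, -0.003, 0, 0, 0, 0, 255]
    - [0, 0, 0, 0, 0, 0, 255]

```text
time: 10.15
ee_pos: [510.1, -140.1, 288.8]
tcp_rot: [0.095, 0.936, 0.035, -0.337]
force: [3.2, 0.2, -6.7]
width: 0.009
```

step_arm:
  targets:
    - [0, -0.003, 0, 0, 0, 0, 255]
    - [0, 0, 0, 0, 0, 0, 255]

```text
time: 10.4
ee_pos: [510.3, -141.3, 287.9]
tcp_rot: [0.094, 0.936, 0.037, -0.336]
force: [1.3, 2.1, -4.4]
width: 0.004
```

```bash
python3 -c "
from h import *
pan(); o=ctrl.get_obs(); print(o['ee_pos'],o['force'])"
```

```text
pan [ 685.7 -179.1] rad 68.2 165 angle -0.282 dist 291.0
[ 510.24694008 -141.39061502  287.72584285] [ 2.76525272  3.13004095 -5.40029302]
```

The finger still bears the bar with 5 N at z=288, about 4 mm above home. So the pin is already in the hole, held up only by the finger. I lower and recentre.

step_arm:
  targets:
    - [-0.0032, 0.002, 0.0038, 0, 0, 0, 255]
    - [-0.0032, 0.003, 0.0038, 0, 0, 0, 255]
    - [-0.0032, 0.003, 0.0038, 0, 0, 0, 255]
    - [0, 0, 0, 0, 0, 0, 255]

```text
time: 10.95
ee_pos: [510.7, -134.0, 274.1]
tcp_rot: [0.095, 0.936, 0.035, -0.338]
force: [0.1, 0.2, 0.6]
width: 0.006
```

```bash
python3 - <<'E'
from h import *
pan(); o=ctrl.get_obs(); print(o['ee_pos'],o['force'])
d=load('scene'); P=cloud(d)
# ring bar points
r=np.hypot(P[...,0]-406,P[...,1]+98); m=(r<130)&(r>100)&(P[...,2]>285)&(P[...,2]<345); print(m.sum(),np.percentile(P[m],[5,50,95],axis=0).round().tolist())
cv2.imwrite('pics/dn.png',cv2.resize(d['img'][165:265,225:345,::-1],(720,600),interpolation=2))
E
```

```text
pan [ 684.9 -179. ] rad 68.2 159 angle -0.283 dist 290.0
[ 510.83841811 -134.13125918  274.39065624] [-0.74610485 -0.24533517  0.42456532]
5 [[506.0, -172.0, 286.0], [512.0, -167.0, 290.0], [513.0, -164.0, 291.0]]
```

View pics/dn.png

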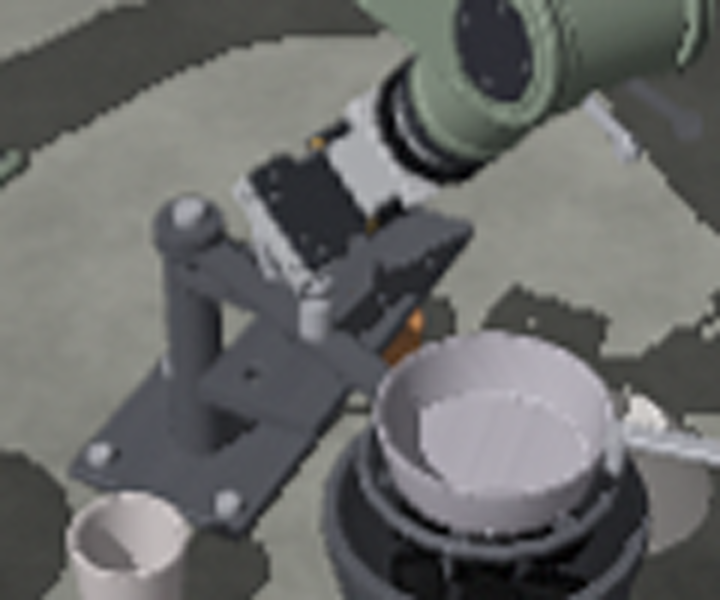

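The pan now sits over the pot: rim centre (685,−179), pot (681,−178). The tool force is zero. I recentre the finger in the ring, then withdraw along the tool axis.

step_arm:
  targets:
    - [-0.002, 0.003, 0.002, 0, 0, 0, 255]
    - [0, 0.003, 0, 0, 0, 0, 255]
    - [0, 0, -0.012, 0, 0, 0, 255]
    - [0, 0, -0.012, 0, 0, 0, 255]
    - [0, 0, 0, 0, 0, 0, 255]

```text
time: 11.62
ee_pos: [528.8, -131.4, 292.2]
tcp_rot: [0.095, 0.936, 0.035, -0.337]
force: [0.1, -0.3, -0.4]
width: 0.005
```

step_arm:
  targets:
    - [0, 0, -0.015, 0, 0, 0, 255]
    - [0, 0, -0.015, 0, 0, 0, 255]
    - [0, 0, -0.015, 0, 0, 0, 255]
    - [0, 0, 0, 0, 0, 0, 255]

```text
time: 12.12
ee_pos: [557.6, -137.5, 327.7]
tcp_rot: [0.095, 0.936, 0.035, -0.337]
force: [-0.1, 0.0, -0.1]
width: 0.007
```

step_arm:
  targets:
    - [0, 0, -0.02, 0, 0, 0, 255]
    - [0, 0, -0.03, 0, 0, 0, 255]
    - [0, 0, -0.04, 0, 0, 0, 255]
    - [0, 0, 0, 0, 0, 0, 255]

```text
time: 12.62
ee_pos: [613.7, -149.3, 395.0]
tcp_rot: [0.095, 0.935, 0.036, -0.34]
force: [-0.1, 0.5, -1.6]
width: 0.002
```

```bash
python3 - <<'E'
from h import *
pan(); o=ctrl.get_obs(); print(o['ee_pos'],o['force'])
s=load('scene'); t=grab('top')
for n,d in(('scene',s),('top',t)):
    P=cloud(d); r=np.hypot(P[...,0]-406,P[...,1]+98); m=(r<135)&(r>100)&(P[...,2]>285)&(P[...,2]<345)&(abs(P[...,1]+129)<50)&(P[...,0]>480); print(n,m.sum(),np.percentile(P[m],[5,50,95],axis=0).round().tolist() if m.any() else '')
cv2.imwrite('pics/out.png',np.hstack([cv2.resize(s['img'][165:265,225:325,::-1],(400,400),interpolation=2),cv2.resize(t['img'][90:260,220:390,::-1],(400,400),interpolation=2)]))
E
```

```text
pan [ 685.4 -179.1] rad 68.1 174 angle -0.282 dist 291.0
[ 612.83837575 -148.98829189  393.94182772] [ 0.36771951 -0.05587285 -1.49457567]
scene 68 [[508.0, -168.0, 289.0], [516.0, -139.0, 312.0], [534.0, -99.0, 318.0]]
top 31 [[507.0, -166.0, 300.0], [511.0, -151.0, 314.0], [515.0, -139.0, 320.0]]
```

View pics/out.png

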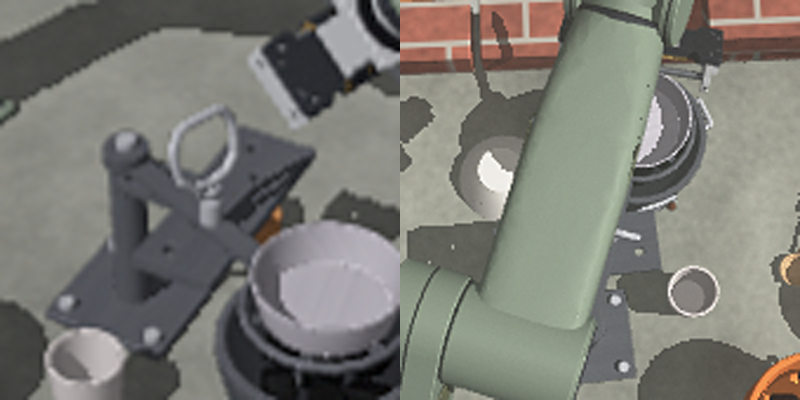

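The ring is free, and its top is back at the home height (z about 318–320, as at the start). The fingers are clear. I back off a little more, let it settle, and hand in.

step_arm:
  targets:
    - [0, 0, -0.03, 0, 0, 0, 255]
    - [0, 0, 0, 0, 0, 0, 255]
    - [0, 0, 0, 0, 0, 0, 255]
    - [0, 0, 0, 0, 0, 0, 255]

```text
time: 13.22
ee_pos: [634.7, -157.7, 391.0]
tcp_rot: [0.093, 0.939, 0.031, -0.331]
force: [0.1, -0.2, 0.3]
width: 0.005
```

```bash
python3 -c "
from h import *
pan(); o=ctrl.get_obs(); print(o['time'],o['ee_pos'],o['force'])
print(ctrl.sign_off())"
```

```text
pan [ 685.7 -178.7] rad 68.2 160 angle -0.281 dist 291.0
13.275 [ 634.70838516 -157.70586442  391.30475574] [0.02009946 0.07444271 0.42573942]
the job is handed in; nothing more can be done
None
```

The pan is over the coal pot and I have handed the job in, at 13.3 s on the robot's clock; no verdict is reported. I hooked the closed fingers under the ring and lifted the pin about 20 mm. I then swung the arm one hole towards the pot (−y), let the pin drop, and withdrew the fingers clear.

**Last checks**
- **Pin:** the ring's top bar is back at its starting height (about 318–320 mm), and the tool force fell to about zero once the fingers were lowered, so I take the pin as home.
- **Pan:** its rim centre is at (686, −179), against a pot mouth at (681, −178). It lies 291 mm from the pivot, where 290 was expected, so it is still seated.
- **Forces:** wrist readings stayed near 10–11 N throughout. I saw no contact with the bystanders, but I did not measure their positions again.

**Checks that disagreed**
- **Swing angle:** comparing the first top view with the later scene views gives −0.388 rad instead of −0.36. I put this down to an offset between the two cameras and a rough pivot position, since the pin is home in a hole and the pan is centred on the pot.
- **Fingertips:** the closed fingertips showed about 20 mm short of their stated place, so I inserted them deeper to make up for it.

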